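# Load the indexed lathe tray and lock it one hole on

## Robot

A 6-joint arm with a two-finger parallel gripper is mounted at the origin on the work surface. World frame = base frame: x ahead of the robot, y to its left, z up, the work surface at z = 0. Lengths are in m, angles in rad, forces in N, time in s.
With the tool pointing down it reaches from about 0.35 to 0.775 m from the base axis. Payload 7.3 kg.
Tool frame: the origin (TCP) lies on the centre line of the jaws, within the pads' length; the fingertips stand 17 mm ahead of it and the grasp point (between the pads) lies 2 mm behind it (robot.tcp_to_tips is the distance from the TCP to the fingertips, in m); z points along the fingers, y is the line along which they close (so a half turn about z gives the same grasp; the last joint's range is limited). The gripper opens to 92 mm and grips with 3 to 60 N. Pads are 19 mm wide; open, the fingers measure 130 mm over their backs; the gripper's body (75 mm by 190 mm) begins 47 mm behind the grasp point.
Start: joints at [-1.426, 0.342, 1.524, -0, 1.275, -0.146], TCP at [0.151, -0.503, 0.244] pointing down, gripper open.
Joint ranges: [-2.53, 2.53], [-0.77, 2.02], [0.04, 2.7], [-1, 4.14], [0.28, 2.66], [-3.11, 3.11]. Speed limits (rad/s): [2.57, 2.57, 3.14, 3.14, 3.14, 3.14].

## Interface

Orientations are given as [roll, pitch, yaw] about the fixed x, y, z axes, in that order (R = Rz(yaw) Ry(pitch) Rx(roll)).
In Python, from cell import robot gives the robot as it stands. The module is installed in compiled form; this text tells all that it offers.
- The arm moves only by the tool carry_out, never from a script. Its argument "commands" is a list of rows, each a list of 3 entries, a list of its own where there are three numbers: the shift along the tool's x, y, z in m, then the turn about the tool's z in rad, then the opening, from 0 (shut) to 1 (fully open). In form: [[[dx, dy, dz], yaw, claw], ...]. A call has 1 to 20 rows; each row shifts and turns the commanded pose from where the row before left it, along the tool's axes as they then stand; what a row does not reach is not made up. A row lasts 1/8 s, in which the tool goes at most 62.5 mm and 10.7 degrees, less where a joint would pass 70% of its speed; a pose out of reach is approached as far as the arm can. A call is refused whole if a number of a shift passes 0.0625 or a number of a turn 0.188, either way. A call with a gripper value outside its range is refused whole. The fingers move at their own pace and stop on an object; "newtons" is the grip in N (left out, the last holds). Time passes only in rows, so rows that do not move let the fingers close. It gives the time, the measured TCP pose, the force, the opening and the grip force at its end, in the units of the state.
- robot.observe(): the state, without advancing time (a new reading comes with each control period).
- robot.read_camera(name): name is "scene" or "top" or "wrist"; returns a dict with "pixels" (400x640x3 uint8, red, green, blue), "fx", "fy", "cx", "cy" (pixels), "view" (4x4, takes a point from world to camera coordinates); the wrist camera has in their place "T_tool_cam" (4x4, takes a point from camera to tool coordinates, whose origin is the TCP and whose axes are the flange's). Camera axes: x right, y up, looking along -z (the intrinsics and any distortion apply to the point x, -y, -z); pixel columns grow to the right and rows downward; lengths in m; the calibration is good to about 2 mm. The wrist camera is an equidistant fisheye: a pixel r from the principal point sees the ray r / f radians off the axis. A picture is of the moment at which its call begins: read the wrist's pose just before it. There is no depth.
- robot.hand_in(): hands the job in; it is judged then, once.
Trained networks look in a picture, given as the dict that the camera call returned (one of the last four; its "shot" number tells which), for a name from the list of things; names that differ only in an ending like _2 or _b are one class to them, and where a whole thing is asked for, a point or a joint stands for the part that bears it (a point fixed in the world has none). Each returns a list of dicts, best first, with "p" (0 to 1); they miss things now and then, are a little off and sometimes report something else, mostly with a low value. They report only what shows in the picture. A call takes as long as a camera call. They do not tell look-alikes from the thing itself.
- robot.find_in(picture, name): "at" ([column, row] in pixels, amid what is visible of it).
- robot.tip_of(picture, name): "at" ([column, row] in pixels: a listed point, or the origin of a listed thing).
The state is a dict: "time": time; "qpos": joint angles; "qvel": joint speeds; "joint_efforts": joint torques, N m; "tool_pos": TCP position; "tool_rot": TCP orientation; "contact_force": force on the tool from outside, world axes, zero at the start; "torque": the same for the moment, N m; "opening": finger opening in m; "grip_force": force on a finger pad.
Only numpy, scipy, OpenCV 4.12 (cv2) and the standard library are available. Lean on these libraries where they do the work, as an engineer would, in place of code of your own. Each camera call takes 0.05 s, during which the arm holds its last target. There are 200 camera calls.

## Task

Tip all six brass balls from the steel cup into the plywood tray on the sliding sleeve and stand the empty cup back upright on the bench. Then pull up the sleeve's black locking knob, slide the sleeve one hole along the rail towards the mounted round wood blank, and push the pin fully home in that hole. Leave the glue bottle, the mallet and the turned spindle where they are, and finish while still holding the knob pressed fully down.

Things in the scene. Friction and masses are not known exactly. Their poses are not given: they have to be found in the camera images.
- cup: plain steel cup 65 mm tall: foot 50 mm across, straight round collar 66 mm across outside from 22 mm up to the rim; inside it flares from 44 to 60 mm, floor 5 mm, about 90 g; origin at the centre of its underside, z up through the mouth. Starts upright on the bench, on the left or the right, with the six balls inside (they fill it to about 35 mm)
- rail: fixed square aluminium tube, 30 x 30 mm and 360 mm long, on two low feet; its top is 45 mm above the bench. Origin on the bench under its middle; its y axis runs along the tube. Five 12 mm holes in its top, 50 mm apart, at y = -100, -50, 0, 50 and 100 mm in its frame
- tray (a point): open plywood tray carried by the sleeve on the side of the rail towards the robot, 115 mm (x) by 140 mm (y, along the rail) outside, 45 mm deep, walls and floor 4 mm; this point is the centre of its underside, 8 mm above the bench, so its rim is 53 mm above the bench; axes parallel to the rail's. It moves with the sleeve
- knob: black round plunger knob on top of the sleeve, 30 mm in diameter, 26 mm tall, pulled straight up, pressed straight down; origin at the centre of its underside, above the pin and the rail's centre line, 78 mm above the bench with the pin home, about 82 mm at rest. Below it: a 10 mm stem, a 20 mm bushing up to 68 mm above the bench, the sleeve's flat top (42 x 60 mm) at 54 mm
- carriage (a joint): position of the sleeve with tray and knob along the rail (m), growing towards the rail's +y; starts at 0 (in the middle hole), one hole is 0.05. Slides with about 2 N of friction once the pin is out, and does not move while the pin is in a hole (1.5 mm of play either way)
- plunger (a joint): height of the locking pin (m): 0 fully home (hard stop), about 0.004 at rest, untouched (still locks), over 0.012 clear of the rail, 0.020 highest. Spring 900 N/m about the rest position: 4 N to press home, 7 N to clear, 14 N at the top. Released within 2 mm of a hole's centre, the round-tipped pin drops in; elsewhere it stops on the rail top at 0.012 and slides along it
- blank: the mounted round blank: a pale wooden disc 120 mm across and 45 mm thick, standing on edge on a grey bracket with steel hubs on its faces, 154 mm tall, fixed, beyond one end of the rail; origin on the bench under its middle. The side it stands on (sign of its y in the rail's frame) is the direction to slide in
- hood: fixed black dust hood on a steel post, 145 mm tall, beyond the other end of the rail; origin on the bench under its post, roughly
- glue: bystander: white glue bottle, 56 mm across, 130 mm tall, loose; origin at the centre of its underside
- mallet: bystander: wooden hammer lying on the bench between robot and tray, 26 mm high, loose
- spindle: bystander: small turned wooden spindle, 56 mm across the foot, 80 mm tall, standing beyond the rail, loose; origin at the centre of its underside
- ball0_center (a point): centre of a plain brass ball finial, 18 mm in diameter, 25 g
- ball1_center (a point): centre of a plain brass ball finial, 18 mm in diameter, 25 g
- ball2_center (a point): centre of a plain brass ball finial, 18 mm in diameter, 25 g
- ball3_center (a point): centre of a plain brass ball finial, 18 mm in diameter, 25 g
- ball4_center (a point): centre of a plain brass ball finial, 18 mm in diameter, 25 g
- ball5_center (a point): centre of a plain brass ball finial, 18 mm in diameter, 25 g
Mind the look-alikes: they are no part of the job. There is more than one size of the cup; the one meant has the size given above. What is shaped like the blank but pink is not meant.

How it is judged:
By the outcome, as a careful person would: the job done as asked, in the order asked, and still so for the second after the job is handed in, while the arm keeps its last pose, push and grip.
It also fails if it takes over 67 s, if anything falls off the work surface, if the arm or the gripper's body presses on something with over 40 N, if the wrist force passes 120 N, or if a joint passes its speed limit or range.

## Working session

There is one attempt and no reset: what is moved stays moved. The work goes in short steps, Python scripts to look and compute and a tool call to move; the robot and the scene stay as the last step left them, time stands still between calls to the robot, and variables do not carry over. Pictures are saved under pics/ and viewed, at most 10 in all, crops included, and the job is handed in when it is done.

Besides the shell and the picture viewer there is one more tool, called after ">>>" as name(argument=value, ...) on one line, values as JSON. carry_out: Moves the arm, as the interface text tells. Its arguments: {"type":"object","properties":{"commands":{"type":"array"},"newtons":{"type":"number"}},"required":["commands"]}

```bash
mkdir -p pics; cat > h.py <<'E'
import numpy as np, cv2, json
from scipy.spatial.transform import Rotation as R
from cell import robot
def ray(pic,px,st=None):
    u,v=px
    if 'view' in pic:
        d=np.array([(u-pic['cx'])/pic['fx'],-(v-pic['cy'])/pic['fy'],-1.])
        T=np.linalg.inv(np.array(pic['view']))
    else:
        a=(u-pic['cx'])/pic['fx'];b=(v-pic['cy'])/pic['fy'];r=np.hypot(a,b)
        s=np.sin(r)/r if r>1e-9 else 1
        d=np.array([a*s,-b*s,-np.cos(r)])
        W=np.eye(4);W[:3,:3]=R.from_euler('xyz',st['tool_rot']).as_matrix();W[:3,3]=st['tool_pos']
        T=W@np.array(pic['T_tool_cam'])
    d=T[:3,:3]@d
    return T[:3,3],d/np.linalg.norm(d)
def atz(r,z): return r[0]+r[1]*(z-r[0][2])/r[1][2]
def tri(rs):
    A=sum(np.eye(3)-np.outer(d,d) for o,d in rs);b=sum((np.eye(3)-np.outer(d,d))@o for o,d in rs)
    return np.linalg.solve(A,b)
def save(pic,n): cv2.imwrite(f'pics/{n}.png',cv2.cvtColor(pic['pixels'],cv2.COLOR_RGB2BGR))
E
cat > a.py <<'E'
from h import *
np.set_printoptions(precision=3,suppress=True)
s=robot.observe();print({k:np.round(v,3) for k,v in s.items()})
P={n:robot.read_camera(n) for n in('scene','top','wrist')}
for n,p in P.items(): save(p,n+'0')
for n in('scene','top'):print(n,np.linalg.inv(np.array(P[n]['view']))[:3,3])
print(P['wrist']['T_tool_cam'],P['wrist']['fx'])
for n in ['cup','rail','tray','knob','blank','hood','glue','mallet','spindle','ball0_center']:
    for c in('scene','top'):
        print(n,c,[(np.round(d['at']).tolist(),round(d['p'],2),atz(ray(P[c],d['at']),0)[:2].round(3)) for d in robot.tip_of(P[c],n)[:3]])
E
python3 a.py
```

```text
{'time': np.float64(0.0), 'qpos': array([-1.426,  0.343,  1.525, -0.   ,  1.275, -0.146]), 'qvel': array([-0.001, -0.   ,  0.001,  0.   ,  0.   ,  0.001]), 'joint_efforts': array([ -0.002, -43.124, -24.423,   0.072,   0.056,  -0.   ]), 'tool_pos': array([ 0.15 , -0.503,  0.243]), 'tool_rot': array([-3.14 , -0.   ,  0.291]), 'contact_force': array([-0.083,  0.347, -0.178]), 'torque': array([0.019, 0.041, 0.02 ]), 'grip_force': np.float64(0.0), 'opening': np.float64(0.092)}
scene [0.983 0.278 0.809]
top [0.416 0.052 1.29 ]
[[ 0.     0.97   0.244  0.065]
 [ 1.     0.    -0.001  0.001]
 [-0.001  0.244 -0.97  -0.141]
 [ 0.     0.     0.     1.   ]] 309.70691628693146
cup scene [([242.0, 147.0], 0.9, array([ 0.458, -0.258])), ([275.0, 123.0], 0.64, array([ 0.338, -0.227])), ([422.0, 217.0], 0.43, array([0.447, 0.261]))]
cup top [([434.0, 244.0], 0.72, array([ 0.461, -0.265])), ([425.0, 291.0], 0.56, array([ 0.337, -0.237]))]
rail scene [([288.0, 221.0], 0.79, array([ 0.605, -0.026]))]
rail top [([341.0, 189.0], 0.72, array([ 0.607, -0.018])), ([444.0, 248.0], 0.31, array([ 0.448, -0.292]))
[... 668 characters left out ...]
9, 0.261])), ([307.0, 187.0], 0.64, array([ 0.494, -0.033])), ([176.0, 212.0], 0.58, array([ 0.709, -0.286]))]
glue top [([236.0, 250.0], 0.79, array([0.447, 0.26 ])), ([436.0, 150.0], 0.29, array([ 0.714, -0.279])), ([342.0, 230.0], 0.17, array([ 0.497, -0.021]))]
mallet scene [([331.0, 159.0], 0.63, array([ 0.385, -0.02 ]))]
mallet top [([338.0, 278.0], 0.63, array([ 0.37, -0.01])), ([441.0, 244.0], 0.63, array([ 0.46 , -0.283]))]
spindle scene [([260.0, 277.0], 0.58, array([ 0.759, -0.009]))]
spindle top [([340.0, 130.0], 0.74, array([ 0.769, -0.017]))]
ball0_center scene []
ball0_center top [([432.0, 254.0], 0.55, array([ 0.434, -0.257])), ([340.0, 276.0], 0.37, array([ 0.376, -0.013]))]
```

View pics/scene0.png

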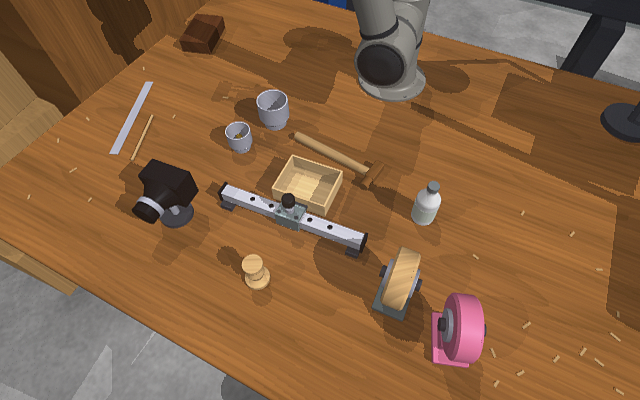

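View pics/top0.png

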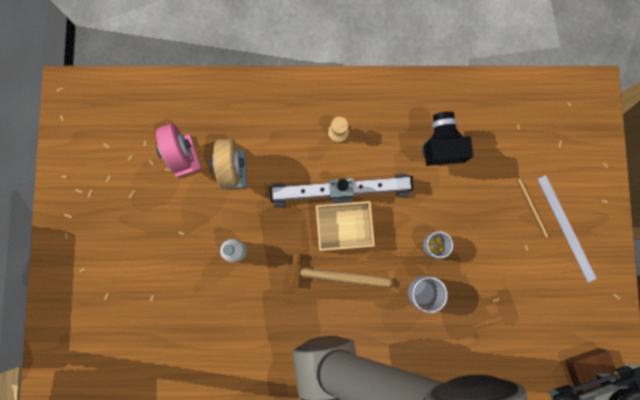

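View pics/wrist0.png

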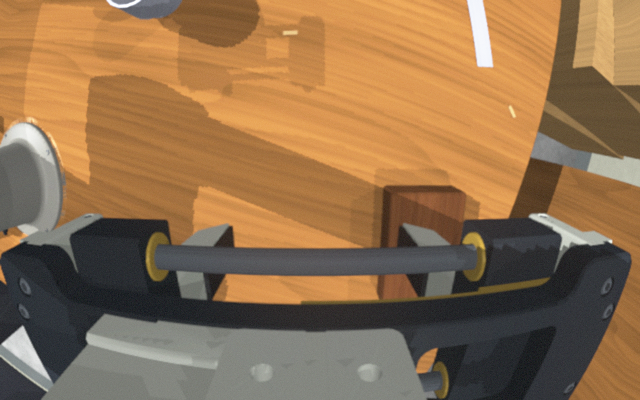

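The scene picture shows the small cup at about (238,137) and the big look-alike at (273,110). The tray is at (307,182), the knob at (288,203), the natural blank at (400,280) and the pink one at (460,330). The top picture shows the balls in the small cup at (438,244) and the rail running (275,194) to (412,184). That makes +y the sliding direction. The wrist picture shows only bench so far.

Since turns are only about the vertical, I'll tip the cup by letting it pivot between the pads against the tray's near-side (-y) rim.

>>> carry_out(commands=[[[0.0366,-0.0142,0.0043],0,1],[[0.0366,-0.0142,0.0043],0,1],[[0.0366,-0.0142,0.0043],0,1],[[0.0366,-0.0142,0.0043],0,1],[[0.0366,-0.0142,0.0043],0,1],[[0.0366,-0.0142,0.0043],0,1],[[0.0366,-0.0142,0.0043],0,1],[[0.0366,-0.0142,0.0043],0,1],[[0.0366,-0.0142,0.0043],0,1],[[0.0366,-0.0142,0.0043],0,1],[[0,0,0],0,1],[[0,0,0],0,1]])

```text
time: 2.65
tool_pos: [0.4601, -0.2622, 0.2007]
tool_rot: [3.142, 0.001, 0.291]
contact_force: [0.6, -0.4, -0.9]
opening: 0.092
grip_force: 0.0
```

```bash
cat > b.py <<'E'
from h import *
np.set_printoptions(precision=4,suppress=True)
s=robot.observe();print(s['tool_pos'],s['tool_rot'],s['time'])
P={n:robot.read_camera(n) for n in('wrist','scene','top')};save(P['wrist'],'w1')
for n in ['cup','tray','knob','rail','blank']:
    f={}
    for c in P:
        L=robot.tip_of(P[c],n)[:2]
        print(n,c,[(np.round(d['at']).tolist(),round(d['p'],2),atz(ray(P[c],d['at'],s),0)[:2]) for d in L])
        if L:f[c]=ray(P[c],L[0]['at'],s)
    if len(f)>1:print('  tri',tri([f[c] for c in f if c!='wrist' or n=='cup']), 'all',tri(list(f.values())))
E
python3 b.py
```

```text
[ 0.4601 -0.2622  0.2007] [3.1415 0.0006 0.2913] 2.65
cup wrist [([312.0, 184.0], 0.63, array([ 0.4543, -0.2618])), ([259.0, 271.0], 0.55, array([ 0.3294, -0.2298]))]
cup scene [([245.0, 148.0], 0.91, array([ 0.4565, -0.2504])), ([273.0, 124.0], 0.56, array([ 0.3444, -0.2281]))]
cup top [([424.0, 290.0], 0.83, array([ 0.3391, -0.2327]))]
  tri [ 0.3903 -0.2746 -0.092 ] all [ 0.3903 -0.2746 -0.092 ]
tray wrist [([138.0, 92.0], 0.92, array([ 0.5058, -0.0237]))]
tray scene [([309.0, 186.0], 0.87, array([ 0.4911, -0.0305])), ([391.0, 295.0], 0.31, array([0.6645, 0.2676]))]
tray top [([343.0, 227.0], 0.92, array([ 0.5043, -0.0235])), ([236.0, 250.0], 0.6, array([0.4463, 0.2597]))]
  tri [ 0.5031 -0.0226  0.0199] all [ 0.5029 -0.0258  0.0105]
knob wrist []
knob scene [([287.0, 204.0], 0.72, array([ 0.5639, -0.0515]))]
knob top [([345.0, 183.0], 0.58, array([ 0.6231, -0.0293]))]
  tri [ 0.6082 -0.021   0.0828] all [ 0.6082 -0.021   0.0828]
rail wrist [([160.0, 15.0], 0.9, array([ 0.6043, -0.0236]))]
rail scene [([293.0, 222.0], 0.7, array([ 0.6016, -0.0133]))]
rail top []
  tri [0.9127 0.2246 0.6593] all [ 0.6025 -0.0173 -0.0055]
blank wrist []
blank scene [([449.0, 337.0], 0.95, array([0.6933, 0.406 ])), ([393.0, 295.0], 0.77, array([0.6627, 0.2701]))]
blank top [([237.0, 171.0], 0.8, array([0.6577, 0.2614])), ([184.0, 160.0], 0.7, array([0.687 , 0.4035]))]
  tri [ 0.6725  0.3451 -0.0711] all [ 0.6725  0.3451 -0.0711]
```

View pics/w1.png

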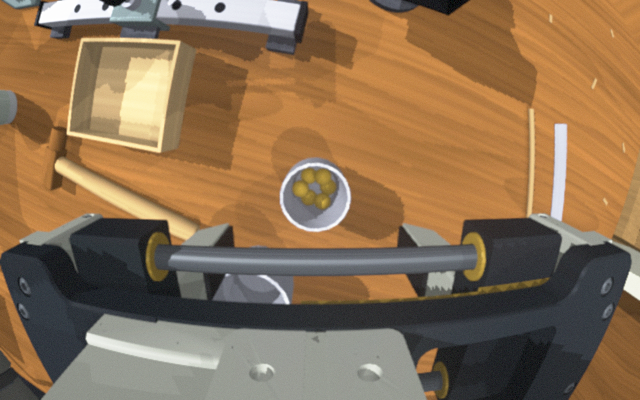

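The cup rim is centred at about (315,194) with six balls inside. The tray rim corners are near (81,38), (193,40), (163,152) and (68,133).

```bash
cat > c.py <<'E'
from h import *
np.set_printoptions(precision=4,suppress=True)
s=robot.observe();w=robot.read_camera('wrist')
print('cup',[atz(ray(w,p,s),.065) for p in[(315,194),(280,194),(350,194),(315,158),(315,230)]])
print('tray',[atz(ray(w,p,s),.053)[:2] for p in[(81,38),(193,40),(163,152),(68,133)]])
t=robot.read_camera('top')
a,b=[atz(ray(t,p),.045) for p in[(270,193.5),(413,184)]]
print('rail ends',a,b,np.linalg.norm(a-b),'angle',np.arctan2(*(a-b)[:2])*1)
print('tray top',[atz(ray(t,p),.053)[:2] for p in[(316,205),(372,202),(374,246),(319,250)]])
im=cv2.resize(t['pixels'][165:265,255:425],None,fx=4.5,fy=4.5,interpolation=cv2.INTER_CUBIC)
cv2.imwrite('pics/topcrop.png',im[:,:,::-1])
E
python3 c.py
```

```text
cup [array([ 0.4595, -0.2635,  0.065 ]), array([ 0.4502, -0.2325,  0.065 ]), array([ 0.4688, -0.2944,  0.065 ]), array([ 0.4914, -0.2539,  0.065 ]), array([ 0.4258, -0.2736,  0.065 ])]
tray [array([0.5578, 0.048 ]), array([ 0.5711, -0.1057]), array([ 0.4548, -0.1037]), array([0.445 , 0.0368])]
rail ends [0.5895 0.167  0.045 ] [ 0.6133 -0.2036  0.045 ] 0.37140959706400123 angle -0.06394865400955553
tray top [array([0.5583, 0.0484]), array([ 0.5656, -0.0952]), array([ 0.4531, -0.0983]), array([0.4437, 0.0413])]
```

View pics/topcrop.png

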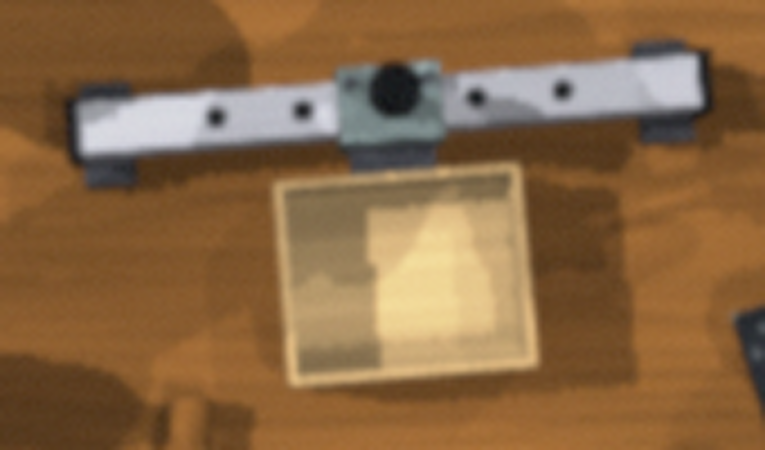

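>>> carry_out(commands=[[[-0.001,0.001,0.035],0,1],[[0,0,0.035],0,1],[[0,0,0.035],0,1],[[0,0,0.03],0,1],[[0,0,0.02],0,1],[[0,0,0.008],0,1],[[0,0,0],0,1],[[0,0,0],0,0.5],[[0,0,0],0,0.5],[[0,0,0],0,0.5],[[0,0,0],0,0.5],[[0,0,0],0,0.5],[[0,0,0],0,0.5]], newtons=15)

```text
time: 5.28
tool_pos: [0.4599, -0.2632, 0.0382]
tool_rot: [3.141, -0.0, 0.291]
contact_force: [-1.1, 1.5, 6.0]
opening: 0.0668
grip_force: 15.0
```

```bash
cat > d.py <<'E'
from h import *
t=robot.read_camera('top')
h=[atz(ray(t,(255+(u+.5)/4.5-.5,165+(v+.5)/4.5-.5)),.045)[:2] for u,v in[(215,117),(302,110),(477,96),(563,90)]]
print(np.round(h,4),np.mean(h,0), (h[0]-h[3]), np.linalg.norm(h[0]-h[3]))
print(atz(ray(t,(255+395/4.5,165+90/4.5)),.108))
E
python3 d.py
```

```text
[[ 0.5968  0.0835]
 [ 0.6007  0.0335]
 [ 0.6086 -0.0674]
 [ 0.6119 -0.1171]] [ 0.60449046 -0.01687712] [-0.01510651  0.20051993] 0.2010881619948727
[ 0.60129895 -0.0174713   0.108     ]
```

>>> carry_out(commands=[[[0,0,-0.025],0,0.5],[[0,0,-0.03],0,0.5],[[0,0,-0.03],0,0.5],[[0,0,-0.027],0,0.5],[[0,0,0],-0.15,0.5],[[0,0,0],-0.15,0.5],[[0,0,0],-0.15,0.5],[[0,0,0],-0.15,0.5],[[0,0,0],-0.15,0.5],[[0,0,0],-0.15,0.5],[[0,0,0],-0.15,0.5],[[0,0,0],-0.15,0.5],[[0,0,0],-0.15,0.5],[[0,0,0],0,0.5]])

```text
time: 7.08
tool_pos: [0.4596, -0.2632, 0.1493]
tool_rot: [-3.141, -0.0, 1.639]
contact_force: [-0.3, -0.6, -2.4]
opening: 0.0668
grip_force: 15.0
```

>>> carry_out(commands=[[[0.03,0.0115,0],0,0.5],[[0.03,0.0115,0],0,0.5],[[0.025,0.012,0.01],0,0.5],[[0.02,0.0115,0.02],0,0.5],[[0,0,0.025],0,0.5],[[0,0,0.013],0,0.5],[[0,0,0],0,0.5]])

```text
time: 7.95
tool_pos: [0.4983, -0.1553, 0.081]
tool_rot: [-3.14, -0.001, 1.639]
contact_force: [-0.2, -0.8, -1.5]
opening: 0.0668
grip_force: 15.0
```

```bash
cat > e.py <<'E'
from h import *
import sys
np.set_printoptions(precision=4,suppress=True)
s=robot.observe();print(s['tool_pos'],s['tool_rot'])
w=robot.read_camera('wrist');save(w,sys.argv[1])
E
python3 e.py w2
```

```text
[ 0.4983 -0.1553  0.081 ] [-3.1398 -0.0009  1.639 ]
```

View pics/w2.png

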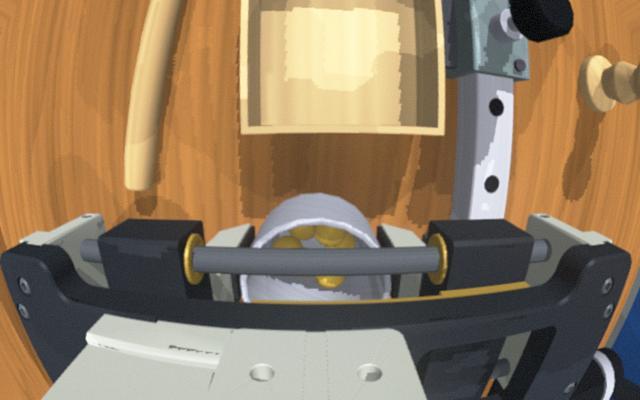

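The near wall's top outer edge runs from (240,133) to (443,133). The cup hangs upright at (315,245), and two rail holes show at (496,107) and (491,184).

```bash
cat > f.py <<'E'
from h import *
np.set_printoptions(precision=4,suppress=True)
s=robot.observe();w=robot.read_camera('wrist')
print([atz(ray(w,p,s),.053)[:2] for p in[(240,133),(443,133),(340,134)]],[atz(ray(w,p,s),.045)[:2] for p in[(496,107),(491,184)]])
E
python3 f.py
```

```text
[array([ 0.4532, -0.1006]), array([ 0.5685, -0.0912]), array([ 0.5085, -0.098 ])] [array([ 0.6088, -0.0692]), array([ 0.6125, -0.1196])]
```

>>> carry_out(commands=[[[0.02,0,0],0,0.5],[[0.0125,0,0],0,0.5],[[0.005,0,-0.0025],0,0.5],[[0.0046,0,-0.0025],0,0.5],[[0.005,0,-0.0016],0,0.5],[[0.005,0,-0.0015],0,0.5],[[0.005,0,-0.0002],0,0.5],[[0.005,0,-0.0002],0,0.5],[[0,0,0],0,0.5]])

```text
time: 9.18
tool_pos: [0.4948, -0.0929, 0.0906]
tool_rot: [3.141, 0.0, 1.641]
contact_force: [2.2, -2.9, 2.2]
opening: 0.0653
grip_force: 15.0
```

```bash
python3 e.py w3
```

```text
[ 0.4948 -0.0929  0.0906] [3.1405 0.0004 1.6415]
```

View pics/w3.png

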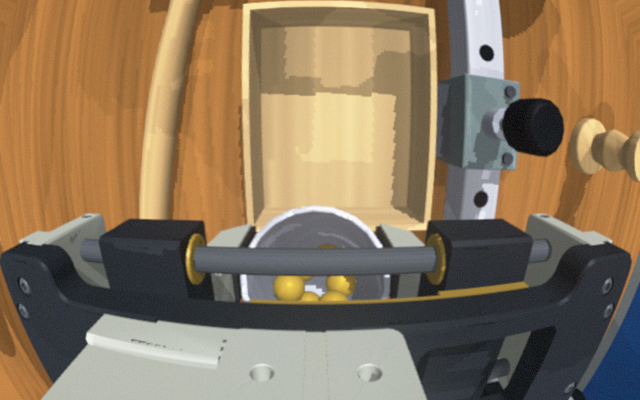

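>>> carry_out(commands=[[[0.005,0,0.001],0,0.5],[[0.005,0,0.0012],0,0.5],[[0.0045,0,0.0022],0,0.5],[[0.0045,0,0.0026],0,0.5],[[0,0,0],0,0.5],[[0.004,0,0.0033],0,0.5],[[0.0035,0,0.0036],0,0.5],[[0,0,0],0,0.5],[[0.002,0,0.0028],0,0.5],[[0.0019,0,0.0028],0,0.5],[[0,0,0],0,0.5],[[0,0,0],0,0.5],[[0,0,0],0,0.5],[[0,0,0],0,0.5]])

```text
time: 10.98
tool_pos: [0.4927, -0.0625, 0.0708]
tool_rot: [3.141, -0.0, 1.641]
contact_force: [2.7, 2.1, 5.3]
opening: 0.0643
grip_force: 15.0
```

```bash
python3 e.py w4
```

```text
[ 0.4927 -0.0625  0.0708] [ 3.1409 -0.0005  1.6408]
```

View pics/w4.png

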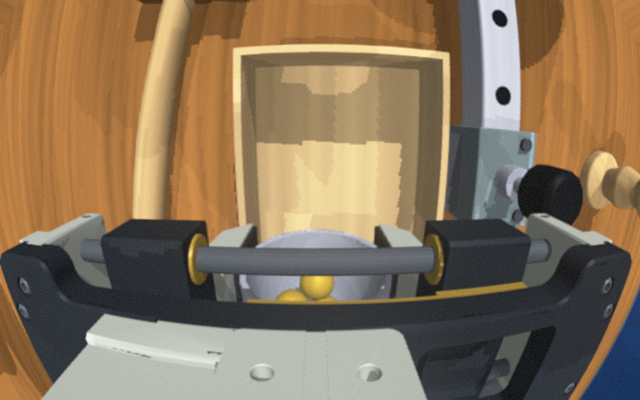

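The wrist view shows balls still in the cup at (318,285), with the front rim at (318,232). It has tilted less than planned, so I'll check from the scene camera.

```bash
python3 - <<'E'
from h import *
s=robot.read_camera('scene')
cv2.imwrite('pics/s5.png',cv2.resize(s['pixels'][100:240,210:390],None,fx=4.2,fy=4.2,interpolation=cv2.INTER_CUBIC)[:,:,::-1])
E
```

```text
(no output)
```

View pics/s5.png

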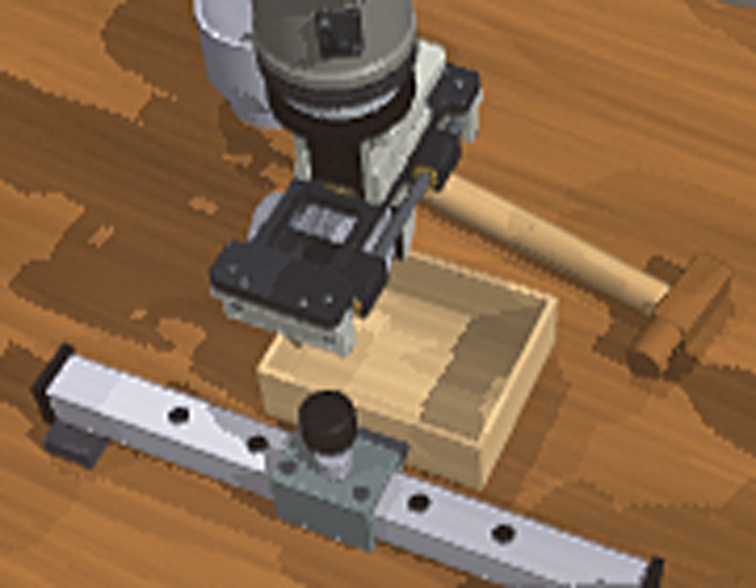

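The cup's back side shows at (265,215) behind the gripper and no balls are in the tray. It likely slid in the grip instead of turning. I'll lift it clear and measure how it hangs.

>>> carry_out(commands=[[[0,0,-0.01],0,0.5],[[0,0,-0.02],0,0.5],[[0,0,-0.03],0,0.5],[[0,0,-0.02],0,0.5],[[0,0,0],0,0.5]])

```text
time: 11.7
tool_pos: [0.4922, -0.0629, 0.1515]
tool_rot: [3.141, 0.0, 1.641]
contact_force: [-0.1, 0.2, -3.3]
opening: 0.0646
grip_force: 15.0
```

```bash
cat > g.py <<'E'
from h import *
np.set_printoptions(precision=4,suppress=True)
s=robot.observe();print(s['tool_pos'],s['contact_force'],s['opening'])
P={n:robot.read_camera(n) for n in('wrist','scene','top')}
for n in('cup','ball0_center'):
  for m in ('tip_of','find_in'):
    f=[]
    for c in P:
        L=getattr(robot,m)(P[c],n)
        print(n,m,c,[(np.round(d['at']).tolist(),round(d['p'],2),atz(ray(P[c],d['at'],s),.03)[:2].tolist()) for d in L if d['p']>.25])
w=P['wrist']['pixels'];g=cv2.cvtColor(w,cv2.COLOR_RGB2HSV)[188:304:3,235:400:3]
print('\n'.join(''.join('o' if 15<h<32 and S>130 and V>90 else ('#' if S>70 and 5<h<32 else ('.' if V>150 else (':' if V>90 else ' '))) for h,S,V in r) for r in g))
E
python3 g.py
```

```text
[ 0.4922 -0.0629  0.1515] [-0.0949  0.2203 -3.3401] 0.06457718853129689
cup tip_of wrist []
cup tip_of scene [([276.0, 122.0], 0.7, [0.3555701027486913, -0.2068594866485885])]
cup tip_of top [([425.0, 292.0], 0.91, [0.33537396649890594, -0.23023231781261622])]
cup find_in wrist [([332.0, 277.0], 0.85, [0.5145395638102755, -0.14286075953843907])]
cup find_in scene [([266.0, 110.0], 0.57, [0.3278265524498435, -0.2579882690515057]), ([284.0, 128.0], 0.53, [0.3669907886451873, -0.17499538261750536])]
cup find_in top [([429.0, 294.0], 0.96, [0.3307969928478769, -0.23931113909543433])]
ball0_center tip_of wrist [([290.0, 304.0], 0.74, [0.47459893702651307, -0.17718725834428367])]
ball0_center tip_of scene [([332.0, 160.0], 0.41, [0.4078873588903791, -0.0054656923376524835])]
ball0_center tip_of top []
ball0_center find_in wrist []
ball0_center find_in scene []
ball0_center find_in top []
######o################################################
#######################################################
#######################################################
#########o###########################
[... 1278 characters left out ...]
::::::::::::::::::::::::::::
:  : :::::::::::::::::::::::::::::::::::::::::::: ::: :
          :      ::   ::  :: : :  :: :::  :: ::        
  ..:::::::::::::::::: ##########   :::::::::  :   :   
  ..::::::............ooooooooooo.......::::::::: ::   
  ..:::::............:ooooooooooo.......::::::::::::   
  ...:::::...........:ooooooooooo.......::::::::  ::   
  :..:::::...........:#ooooooooo#.....:::::::::: :::   
  :::::::::......ooooo#ooooooooo......::::::::::::::  :
:  ::::::::....:ooooooooooooooo:......::::::::::::::  :
:  ::::::::...:ooooooooo:#ooooooo....:::::::::::::::  :
:  :####::::::ooooooooooo:oooooooo:..:::::::::######ooo
    #oooooooooooooooooooooooooooooooooooooooooo#o######
```

>>> carry_out(commands=[[[-0.03,0,0],0,0.5],[[-0.04,0,0],0,0.5],[[-0.04,0,0],0,0.5],[[-0.03,0,0],0,0.5],[[0,0,0.03],0,0.5],[[0,0,0.03],0,0.5],[[0,0,0.025],0,0.5],[[0,0,0.01],0,0.5],[[0,0,0],0,0.5]])

```text
time: 13.58
tool_pos: [0.5021, -0.2026, 0.0555]
tool_rot: [-3.141, -0.0, 1.641]
contact_force: [-0.2, 0.1, -1.3]
opening: 0.0643
grip_force: 15.0
```

>>> carry_out(commands=[[[0,0,0.006],0,0.5],[[0,0,0.004],0,0.5],[[0,0,0],0,0.5]])

```text
time: 13.95
tool_pos: [0.5022, -0.2026, 0.0458]
tool_rot: [-3.142, 0.0, 1.641]
contact_force: [-0.2, -0.0, -1.9]
opening: 0.0643
grip_force: 15.0
```

```bash
sed -i '/^w=P/,$d' g.py; python3 g.py
```

```text
[ 0.5022 -0.2026  0.0458] [-0.2425 -0.01   -1.8891] 0.06427032732362901
cup tip_of wrist [([97.0, 238.0], 0.9, [0.35851611375495973, -0.2161768390538977])]
cup tip_of scene [([275.0, 122.0], 0.95, [0.3596013573110143, -0.20964697362901563]), ([230.0, 148.0], 0.63, [0.4949847694920748, -0.26570767845803783]), ([393.0, 296.0], 0.45, [0.6770134472295426, 0.2731556962752704])]
cup tip_of top []
cup find_in wrist [([41.0, 219.0], 0.97, [0.29873746334809126, -0.20907882060945457]), ([622.0, 27.0], 0.3, [0.730059329326159, -0.02434133181145913])]
cup find_in scene [([277.0, 106.0], 0.69, [0.29998757539324394, -0.23862382218062633]), ([253.0, 147.0], 0.61, [0.46455949287499376, -0.212023469530713])]
cup find_in top []
ball0_center tip_of wrist [([287.0, 311.0], 0.67, [0.4880783251956486, -0.250459342259274])]
ball0_center tip_of scene []
ball0_center tip_of top []
ball0_center find_in wrist []
ball0_center find_in scene []
ball0_center find_in top []
```

```bash
python3 - <<'E'
from h import *
s=robot.read_camera('scene');save(s,'s6')
def px(p):
    c=np.array(s['view'])@np.r_[p,1];return np.round([s['cx']-s['fx']*c[0]/c[2],s['cy']+s['fy']*c[1]/c[2]],1)
for n,p in dict(piv=(.502,-.2026,.047),up_bottom=(.502,-.2026,.007),up_rim=(.502,-.2026,.072),t90_bottom=(.506,-.243,.047)).items():print(n,px(p))
g=cv2.cvtColor(s['pixels'],cv2.COLOR_RGB2HSV)[115:185,205:290]
print('\n'.join(''.join('#' if S>70 and 5<h<32 else ' .:-=+*%@X'[min(9,int(V)//26)] for h,S,V in r) for r in g))
E
```

```text
piv [247.3 154. ]
up_bottom [250.  163.7]
up_rim [245.6 147.5]
t90_bottom [233.5 149.6]
###############.##.---:::::-::--=%%%**-###...#-%*****+:.::::::::..%**++++*******++++#
####################:======*==******-####...#.+*******+.:::......-**++++*********++*#
################.#####.-=++++****-- #.#....#.=*******%@::...:..::=**+++*+***********#
#################....#####.....###.##...###:=********%*-...:--:-+=**++++***********##
##################....##.######.#....#..#.:++*******%**:..-+==-==-+*+++++*********+##
######################........#....#...#.+%%**********+..:+==:----+*+++++********+###
#####################.###.....#...##...:=@@****+***%**...:-----=-==*+++++*******%-###
######################..###.##..#...:--=+*********%**:.......::===++=++++*******+=###
######################=-:##..#.####:++==+********%**+....:.....-===**++++*****+++####
######################==-.######.##:=*-=+*******%***:..:...:::.-+==*+++++*+*+++++####
#######################==:####.####.=+=************-....:..:::.-=++++++++++++++++####
#######################=*=####.##.##=+********+***=.......:::...=-
[... 4307 characters left out ...]
############
#####################################################################################
#####################################################################################
#####################################################################################
#####################################################################################
#####################################################################################
####################..###############################################################
###################...###############################################################
###################.#:-##############################################################
```

>>> carry_out(commands=[[[0,0,0.004],0,0.5],[[0,0,0.003],0,0.5],[[0,0,0],0,0.5]])

```text
time: 15.12
tool_pos: [0.5019, -0.2025, 0.0383]
tool_rot: [-3.141, -0.0, 1.641]
contact_force: [-0.8, 1.0, -2.5]
opening: 0.0647
grip_force: 15.0
```

>>> carry_out(commands=[[[0,0,0.003],0,0.5],[[0,0,0],0,0.5]])

```text
time: 15.38
tool_pos: [0.502, -0.2026, 0.0355]
tool_rot: [-3.141, -0.0, 1.641]
contact_force: [1.2, -0.2, -2.0]
opening: 0.0644
grip_force: 15.0
```

>>> carry_out(commands=[[[0,0,0.003],0,0.5],[[0,0,0],0,0.5]])

```text
time: 15.62
tool_pos: [0.502, -0.2026, 0.0325]
tool_rot: [-3.141, -0.0, 1.641]
contact_force: [0.6, -0.3, -2.6]
opening: 0.0645
grip_force: 15.0
```

>>> carry_out(commands=[[[0,0,0.003],0,0.5],[[0,0,0],0,0.5]])

```text
time: 15.88
tool_pos: [0.502, -0.2026, 0.0295]
tool_rot: [-3.141, -0.0, 1.641]
contact_force: [0.1, 1.1, -3.2]
opening: 0.0644
grip_force: 15.0
```

>>> carry_out(commands=[[[0,0,0.003],0,0.5],[[0,0,0],0,0.5]])

```text
time: 16.12
tool_pos: [0.502, -0.2026, 0.0265]
tool_rot: [-3.141, -0.0, 1.641]
contact_force: [0.4, -0.0, -2.7]
opening: 0.0641
grip_force: 15.0
```

>>> carry_out(commands=[[[0,0,0.002],0,0.5],[[0,0,0],0,0.5]])

```text
time: 16.38
tool_pos: [0.5021, -0.2026, 0.0246]
tool_rot: [-3.141, -0.0, 1.641]
contact_force: [-0.2, 0.6, -2.0]
opening: 0.0646
grip_force: 15.0
```

>>> carry_out(commands=[[[0,0,0.003],0,0.5],[[0,0,0],0,0.5]])

```text
time: 16.62
tool_pos: [0.5023, -0.2027, 0.0217]
tool_rot: [3.141, 0.0, 1.641]
contact_force: [-0.3, -0.2, -0.3]
opening: 0.0643
grip_force: 15.0
```

>>> carry_out(commands=[[[0,0,0.002],0,0.5],[[0,0,0],0,0.5]])

```text
time: 16.88
tool_pos: [0.5024, -0.2024, 0.02]
tool_rot: [3.141, 0.0, 1.641]
contact_force: [0.8, 3.2, 3.3]
opening: 0.0646
grip_force: 15.0
```

```bash
python3 - <<'E'
from h import *
P={n:robot.read_camera(n)['pixels'] for n in('scene','wrist','top')}
a=cv2.resize(P['scene'][105:185,195:295],(400,320),interpolation=cv2.INTER_CUBIC)
b=cv2.resize(P['top'][200:280,360:460],(400,320),interpolation=cv2.INTER_CUBIC)
c=cv2.resize(P['wrist'][150:310,130:530],(700,280),interpolation=cv2.INTER_CUBIC)
m=np.zeros((600,800,3),np.uint8);m[:320,:400]=a;m[:320,400:]=b;m[320:,:700]=c
cv2.imwrite('pics/m.png',m[:,:,::-1])
E
```

```text
(no output)
```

View pics/m.png

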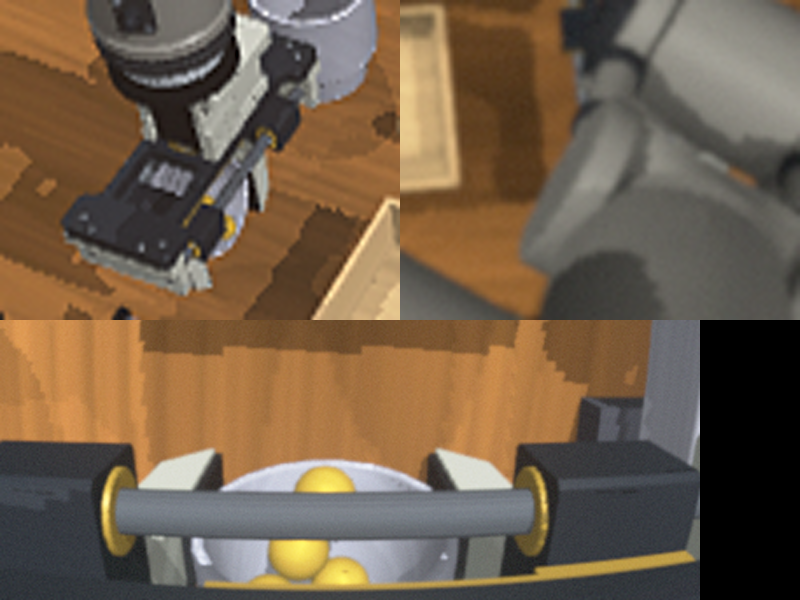

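The montage shows the cup already lying forward in the pads: the mouth faces +y and a ball is at the lip (325,485). It needs more than 82° of tilt to empty. I'll lift it, turn the mouth to +x and press the foot over the tray's robot-side wall, where the fingers have room.

>>> carry_out(commands=[[[0,0,-0.005],0,0.5],[[0,0,-0.015],0,0.5],[[0,0,-0.025],0,0.5],[[0,0,-0.03],0,0.5],[[0,0,-0.025],0,0.5],[[0,0,0],0.08,0.5],[[0,0,0],0.15,0.5],[[0,0,0],0.15,0.5],[[0,0,0],0.15,0.5],[[0,0,0],0.15,0.5],[[0,0,0],0.15,0.5],[[0,0,0],0.15,0.5],[[0,0,0],0.15,0.5],[[0,0,0],0.15,0.5],[[0,0,0],0.15,0.5],[[0,0,0],0.14,0.5],[[0,0,0],0,0.5]])

```text
time: 19.15
tool_pos: [0.5021, -0.2029, 0.1204]
tool_rot: [3.141, -0.0, 0.072]
contact_force: [-0.2, -0.5, -1.7]
opening: 0.0644
grip_force: 15.0
```

```bash
python3 g.py
```

```text
[ 0.5021 -0.2029  0.1204] [-0.1542 -0.5478 -1.7313] 0.0643635820985413
cup tip_of wrist []
cup tip_of scene [([275.0, 124.0], 0.66, [0.36480555238056434, -0.20450648662364146]), ([260.0, 279.0], 0.64, [0.7700684959563789, 0.004474683301026905])]
cup tip_of top [([427.0, 249.0], 0.48, [0.44499571233304225, -0.23835733105281748])]
cup find_in wrist [([332.0, 281.0], 0.95, [0.43713308107012827, -0.22365142794688178])]
cup find_in scene [([276.0, 103.0], 0.91, [0.29284966649351085, -0.24669627090076757]), ([235.0, 131.0], 0.53, [0.43861165393345136, -0.28859050809125236])]
cup find_in top [([430.0, 241.0], 0.47, [0.46609807768778944, -0.24656445868352184])]
ball0_center tip_of wrist [([286.0, 310.0], 0.49, [0.40414232321091303, -0.18468703567061098])]
ball0_center tip_of scene []
ball0_center tip_of top [([234.0, 252.0], 0.35, [0.43925611366502254, 0.25991668412969604])]
ball0_center find_in wrist [([289.0, 296.0], 0.45, [0.41897070290062505, -0.18742588860968132])]
ball0_center find_in scene []
ball0_center find_in top []
```

```bash
cat > asc.py <<'E'
from h import *
import sys
cam,r0,r1,c0,c1=sys.argv[1],*map(int,sys.argv[2:6])
t=robot.read_camera(cam);s=robot.observe()
if 'view' in t:
  p=s['tool_pos'];c=np.array(t['view'])@np.r_[p,1];print('tcp px',np.round([t['cx']-t['fx']*c[0]/c[2],t['cy']+t['fy']*c[1]/c[2]],1))
g=cv2.cvtColor(t['pixels'],cv2.COLOR_RGB2HSV)[r0:r1,c0:c1]
print('\n'.join(str(r0+i)+' '+''.join('o' if 20<h<32 and S>150 and V>110 else '#' if S>70 and 5<h<32 else ' .:-=+*%@X'[min(9,int(V)//26)] for h,S,V in r) for i,r in enumerate(g)))
E
python3 asc.py top 205 275 385 465
```

```text
tcp px [420.1 224.6]
205 #########################*%%%%*-:.....:-=+++++++++=-=++*************+*++++++++++
206 ########################+*%%%%*-.....:-=+++++++++=--=+++**************++++++++++
207 ########################+*%%%%*-....::==++++++++==-=++++++**************++++++++
208 #######################-=*%%%%*-...::-==++++++++=--=++++++++***************+++++
209 #::........:###::......:=*%%%%*-...::--===+++++=--=++++++++++*+*************++++
210 :::.::...............:::=*%%%%+-....::::--==++=--==+++++++++++++**************++
211 :...:::.............:--=+*%%%*+:......::::--===--=++++++++++++++++************++
212 :..::-::............-=+++*%%%*=:....::..::::----=++++++++++++++++++*************
213 :.::::::...........:-+++**%%%*=:...:::::....:::-=+++++++++++++++++++++**********
214 #.:..::............:-+++**%%**=::::::::::.....:-==+++++++++++++++++++++*********
215 #:::.........:.....:-++++*%%**=::--===--::....:-==+++++++++++++++++++++*********
216 #:::.....:::.......:-=++***%**=:--======-::...:--==+++++++++++++++++++++++******
217 #::::.:::::........:-=+++*****=--========-:...:---===++
[... 4170 characters left out ...]
===================-
267 ########=---===+++++++=================================-========================
268 ########=---====++=====================================----=====================
269 #######==--=============================================----====================
270 #######=--==============================================-----===================
271 ######=--===============================================-------=================
272 ######=-==============================================-=--=-=-----==============
273 ######=-===============================================----=--------============
274 ######===========-=-=====================================---=----------=--======
```

>>> carry_out(commands=[[[0.0018,-0.015,0],0,0.5],[[0.0018,-0.03,0],0,0.5],[[0.0018,-0.04,0],0,0.5],[[0.0018,-0.04,0],0,0.5],[[0.0018,-0.03,0],0,0.5],[[0.0017,-0.02,0],0,0.5],[[0,0,0.015],0,0.5],[[0,0,0.015],0,0.5],[[0,0,0.01],0,0.5],[[0,0,0],0,0.5]])

```text
time: 21.2
tool_pos: [0.4998, -0.0278, 0.0785]
tool_rot: [-3.141, 0.002, 0.07]
contact_force: [0.9, -1.0, -1.6]
opening: 0.0646
grip_force: 15.0
```

```bash
python3 g.py; python3 asc.py scene 140 215 265 345
```

```text
[ 0.4998 -0.0278  0.0785] [ 0.9311 -0.9811 -1.5912] 0.06461492743462285
cup tip_of wrist []
cup tip_of scene [([276.0, 123.0], 0.86, [0.3589485549263197, -0.20578693673068438]), ([316.0, 152.0], 0.45, [0.40476291764384054, -0.05499474543311644])]
cup tip_of top [([350.0, 248.0], 0.75, [0.44947204679347724, -0.03846550205899886]), ([424.0, 293.0], 0.69, [0.3341269932976141, -0.22814285404291657])]
cup find_in wrist [([327.0, 278.0], 0.93, [0.46038829420332855, -0.04012886631197634]), ([492.0, 388.0], 0.73, [0.322037722481053, -0.2294795398052083])]
cup find_in scene [([304.0, 173.0], 0.77, [0.4782621722859075, -0.05046719500786989]), ([269.0, 108.0], 0.67, [0.31675212272836195, -0.2533900781733675]), ([298.0, 195.0], 0.48, [0.544905703862244, -0.02857837201379998])]
cup find_in top [([429.0, 293.0], 0.79, [0.33407061227568496, -0.23864859194842103]), ([350.0, 244.0], 0.71, [0.4584678804712202, -0.03986810854553029])]
ball0_center tip_of wrist [([294.0, 292.0], 0.69, [0.44673723157212575, -0.017834803912590638]), ([312.0, 159.0], 0.44, [0.5414396175046182, -0.024035770007205498])]
ball
[... 5970 characters left out ...]
####################
207 @@@X+-=+****+**+==-::..##::=*+++++++++=-::######################################
208 X@@XX%XX*****++=====+==--=+**++++++++*=+-:######################################
209 @@XXXXXX****+==+====+%%**%%*++++++++++=+-#######################################
210 =+%@XXXX***=---=+*==-+****%++++++++++++=-#######################################
211 +===*@@X**+=----**==---+*+**++++++++++===#######################################
212 ==+===-+*+**-:-=+++*=-=+++**==+++++++*++=#######################################
213 =========+***=**++++*===++%=====++++*=*%%*++####################################
214 +========-=****+*++++===+-===++=+++++=%*%%%@*++#################################
```

The scene camera shows the mouth facing +x with balls at the lip around (308,168), and probably one ball already in the tray. I'll press further.

>>> carry_out(commands=[[[0,0,0.004],0,0.5],[[0,0,0.004],0,0.5],[[0,0,0.003],0,0.5],[[0,0,0.003],0,0.5],[[0,0,0],0,0.5],[[0,0,0.003],0,0.5],[[0,0,0.003],0,0.5],[[0,0,0.002],0,0.5],[[0,0,0],0,0.5],[[0,0,0],0,0.5]])

```text
time: 23.25
tool_pos: [0.5011, -0.0274, 0.0583]
tool_rot: [3.141, -0.002, 0.071]
contact_force: [4.0, 0.3, 10.0]
opening: 0.0643
grip_force: 15.0
```

```bash
python3 g.py | grep -v find; python3 asc.py wrist 140 310 220 420 | awk 'NR%3==0' | cut -c1-210
```

```text
[ 0.5011 -0.0274  0.0583] [ 4.0062  0.2707 10.0207] 0.064335421923545
cup tip_of wrist [([492.0, 378.0], 0.65, [0.36618376128277, -0.19975158649460198]), ([315.0, 198.0], 0.26, [0.5237808988204561, -0.027075432741677483])]
cup tip_of scene [([274.0, 124.0], 0.58, [0.36607081033944233, -0.20699963582694336])]
cup tip_of top [([350.0, 248.0], 0.73, [0.4479339597768651, -0.037671916179599446]), ([422.0, 295.0], 0.69, [0.32912744685333956, -0.22260760569237437])]
ball0_center tip_of wrist [([397.0, 154.0], 0.8, [0.552457687929227, -0.07114029135860049])]
ball0_center tip_of scene []
ball0_center tip_of top []
142 #####################################ooo#oooooooo#oooooooo##############################ooooooooooo#oooooo#oooo#####################################################################ooooooooooooooooo###
145 ###################################o#oooooooooooooooooo#ooo############################oooooooooooooooooooooooooo################################################################ooo#oooo#oooooooooooooo
148 ##################################oooooooooooooooooooooooooo#############
[... 10292 characters left out ...]
+++++++++++++++***********+++++++++++++++++===---------::#####--#####################
301 :.:::::::::-----:...::-----#########################################################################-######################################################################################:#...........
304 ............................................................:..:..:.::::#:##:#####:##:########:#::####:######:##:###::::#::::.:...:..:.:................................................................
307 ........................................................................................................................................................................................................
```

```bash
cat > balls.py <<'E'
from h import *
w=robot.read_camera('wrist');s=robot.observe()
g=cv2.cvtColor(w['pixels'],cv2.COLOR_RGB2HSV)
m=((g[...,0]>20)&(g[...,0]<32)&(g[...,1]>150)&(g[...,2]>80)).astype(np.uint8)
m=cv2.morphologyEx(m,cv2.MORPH_OPEN,np.ones((5,5)))
n,_,st,c=cv2.connectedComponentsWithStats(m)
for i in range(1,n):
    if st[i,4]>150: print(c[i].round(),st[i,2:],atz(ray(w,c[i],s),.021)[:2].round(3))
E
python3 balls.py
```

```text
[317. 152.] [ 25  25 434] [ 0.549 -0.027]
[265. 152.] [ 24  26 509] [0.547 0.004]
[408. 154.] [ 27  25 482] [ 0.552 -0.081]
[388. 187.] [ 27  27 588] [ 0.531 -0.071]
[315. 196.] [ 26  27 577] [ 0.523 -0.027]
[434. 244.] [ 16  20 163] [ 0.495 -0.108]
[436. 274.] [ 13  21 153] [ 0.473 -0.114]
```

>>> carry_out(commands=[[[0.002,0,-0.01],0,0.5],[[0,0,-0.015],0,0.5],[[0,0,-0.02],0,0.5],[[0,0,-0.02],0,0.5],[[0,0,0],0,0.5]])

```text
time: 24.72
tool_pos: [0.5028, -0.0272, 0.1241]
tool_rot: [3.141, -0.002, 0.071]
contact_force: [0.2, 0.3, -1.5]
opening: 0.0643
grip_force: 15.0
```

```bash
python3 balls.py; python3 asc.py scene 135 205 265 345
```

```text
[317. 147.] [ 20  16 230] [ 0.548 -0.027]
[383. 147.] [ 19  18 258] [ 0.552 -0.079]
[278. 148.] [ 17  16 217] [0.545 0.004]
[370. 172.] [ 20  19 311] [ 0.531 -0.07 ]
[317. 179.] [ 18  20 278] [ 0.522 -0.028]
[343. 229.] [ 19  18 282] [ 0.481 -0.053]
[435. 244.] [ 15  20 177] [ 0.471 -0.138]
[435. 274.] [ 16  20 190] [ 0.441 -0.145]
tcp px [305.4 159.1]
135 .....-:####......:::::::.:==*+===========++++=+==---====******+....::.::::::::::
136 :.:.:--#######.......::...++++========+=++==+=++++==+===******:..::::::::::::::.
137 *-=:--###.#######.......:.+++++=++++*++=++==+==+++++++==*****+...:::::::::::::::
138 %--:--##.....#######......:===+++++++*==+*+=+===+=+++++=*****:.:::::::::::::::::
139 +----:::..:::::.#######......:==+++++===+%*+*+++========****+..:::::::::::::::::
140 =::::::..:.:::.::.:#######.......--=+++++=+*%%%*+++=====****..::::::::::::::::::
141 +:::::.:::::::::::::#..#####:......:-==++=+=++*%%**++===+**-..::::::::::::::::::
142 %--##-..:::::::::..#o#..---####:#.....:=-==++++++*%%%*+++*+..:::::::::::::::::::
143 %-####.....:::::::.o##.:----###-####.....::-==++++++*%%%**:..
[... 4504 characters left out ...]
####################
197 #################.::::::::::.###################################################
198 ++##############:.::::::::::.###################################################
199 *%*++############.::::::::::..##################################################
200 ****%+#+#########.::::::::::..##################################################
201 *******%+=######:...::::::::#.##################################################
202 **********%+-###:#..:::::::###-:-###############################################
203 %%****=*****++=--####.:::.####-::::-############################################
204 XX%*-###+%*==+---.########.##:+=--::::-#########################################
```

All six balls are in the tray, the sixth at (0.481,-0.053). Next I'll take the cup outside the tray, turn its bottom towards the tray's -y wall and push it back upright there.

>>> carry_out(commands=[[[0,0.02,0],0,0.5],[[0,0.035,0],0,0.5],[[0,0.04,0],0,0.5],[[0,0.04,0],0,0.5],[[0,0.04,0],0,0.5],[[0,0.02,0],0,0.5],[[0,0,0],0.157,0.5],[[0,0,0],0.157,0.5],[[0,0,0],0.157,0.5],[[0,0,0],0.157,0.5],[[0,0,0],0.157,0.5],[[0,0,0],0.157,0.5],[[0,0,0],0.157,0.5],[[0,0,0],0.157,0.5],[[0,0,0],0.157,0.5],[[0,0,0],0.157,0.5],[[0,0,0],0,0.5]])

```text
time: 26.95
tool_pos: [0.5159, -0.2209, 0.122]
tool_rot: [3.14, 0.001, -1.497]
contact_force: [-0.6, -0.5, -1.0]
opening: 0.0644
grip_force: 15.0
```

```bash
python3 g.py|grep -v ball; python3 asc.py scene 110 190 200 300
```

```text
[ 0.5159 -0.2209  0.122 ] [-0.577  -0.4542 -1.0448] 0.06441337025883838
cup tip_of wrist [([497.0, 204.0], 0.57, [0.355138464179349, -0.23477821639875499])]
cup tip_of scene [([274.0, 121.0], 0.72, [0.35494907135837306, -0.21512177553856865]), ([252.0, 134.0], 0.56, [0.4266719277152994, -0.2403730917098495])]
cup tip_of top [([407.0, 218.0], 0.73, [0.5263380885340391, -0.18874267579997936]), ([338.0, 190.0], 0.32, [0.6000425786645276, -0.008069100863392652])]
cup find_in wrist [([313.0, 286.0], 0.7, [0.5130416582321379, -0.14995465814824746]), ([524.0, 198.0], 0.67, [0.3241773919620432, -0.24225577149657224])]
cup find_in scene [([244.0, 130.0], 0.97, [0.42486200199348134, -0.26980194266339746]), ([306.0, 194.0], 0.4, [0.5346139469698608, -0.013575582113568185])]
cup find_in top [([412.0, 219.0], 0.84, [0.5236817668262068, -0.20067437139826017])]
tcp px [231.8 134.8]
110 +==============+=-*+-=.#.-%**%%**=..:#:...:-=-o#...#######------+%@%%*+*%%@@%*++++****+++###########
111 ================***=:*.#-%**%%**=...#+=::.--=:#o..:#######----======******++++++*****++++###########
112 #+====
[... 7479 characters left out ...]
######################################################################
184 ########################..:-########################################################################
185 #######################..#+%%++#######################################################oooo##########
186 ######################.##-@***%*++###################################################oooooo#########
187 #####################..#:%%*****%%*#+################################################oooooo#########
188 #####################.#.+%*********%%+###############################################oooooo#########
189 ####################..#=%**************@*++##########################################oooooo#########
```

```bash
python3 - <<'E'
from h import *
np.set_printoptions(precision=4,suppress=True)
s=robot.read_camera('scene');t=robot.read_camera('top')
for a in[(252,134),(248,130)]:
  for b in[(407,218)]:
    r=[ray(s,a),ray(t,b)];p=tri(r);print(a,p,[np.linalg.norm(np.cross(p-o,d)) for o,d in r])
def px(p):
    c=np.array(s['view'])@np.r_[p,1];return np.array([s['cx']-s['fx']*c[0]/c[2],s['cy']+s['fy']*c[1]/c[2]])
# predicted outline of the foot disc for tilt/offset hypotheses
X=np.array([.07,-.9975,0]);Z=np.array([0,0,1.]);Y=np.cross(Z,X);P=np.array([.5159,-.2209,.124])
for th in(75,90,105,115):
  for ax in(45,55,62):
    t_=np.radians(th);u=np.sin(t_)*X+np.cos(t_)*Z;v=np.cross(u,Y)
    up=v if v[2]>0 else -v
    c=P+7*.001*up-ax*.001*u
    an=np.linspace(0,2*np.pi,60);q=np.array([px(c+.025*(np.cos(a)*v+np.sin(a)*Y)) for a in an])
    print(th,ax,px(c).round(),q.min(0).round(),q.max(0).round())
E
```

```text
(252, 134) [ 0.514  -0.1628  0.1521] [np.float64(0.002717140376461066), np.float64(0.002717140376461096)]
(248, 130) [ 0.5154 -0.1645  0.1651] [np.float64(0.0020168532937263387), np.float64(0.002016853293726292)]
75 45 [249. 141.] [244. 132.] [254. 151.]
75 55 [253. 143.] [247. 134.] [258. 153.]
75 62 [255. 145.] [250. 135.] [260. 154.]
90 45 [248. 138.] [242. 128.] [253. 148.]
90 55 [252. 139.] [246. 129.] [257. 149.]
90 62 [254. 140.] [249. 130.] [260. 150.]
105 45 [246. 134.] [239. 123.] [252. 145.]
105 55 [249. 135.] [242. 124.] [256. 145.]
105 62 [252. 135.] [245. 124.] [258. 146.]
115 45 [244. 132.] [236. 121.] [252. 142.]
115 55 [247. 131.] [239. 120.] [255. 142.]
115 62 [249. 131.] [241. 120.] [257. 142.]
```

From the scene camera the cup's tilt is about 115–120°, with the pads near its rim. The bottom is now above the pivot, so pushing there would tip it further over. I'll lay it on its side on the bench and regrip near the foot. Then I'll lever the mouth up on the rail's edge.

>>> carry_out(commands=[[[0,0,0],-0.157,0.5],[[0,0,0],-0.157,0.5],[[0,0,0.01],-0.157,0.5],[[0,0,0.01],-0.157,0.5],[[0,0,0.01],-0.157,0.5],[[0,0,0.01],-0.157,0.5],[[0,0,0.01],-0.157,0.5],[[0,0,0.01],-0.157,0.5],[[0,0,0.01],-0.157,0.5],[[0,0,0.01],-0.157,0.5],[[0,0,0.006],0,0.5],[[0,0,0],0,0.5]], newtons=6)

```text
time: 29.35
tool_pos: [0.5161, -0.2216, 0.0364]
tool_rot: [-3.141, 0.001, 0.068]
contact_force: [-0.2, -0.8, -1.1]
opening: 0.0646
grip_force: 6.0
```

>>> carry_out(commands=[[[-0.003,0,0.003],0,0.5],[[-0.005,0,0.002],0,0.5],[[-0.008,0,0.001],0,0.5],[[-0.008,0,0],0,0.5],[[0,0,0],0,0.5]], newtons=6)

```text
time: 29.98
tool_pos: [0.4916, -0.2235, 0.0308]
tool_rot: [-3.141, 0.0, 0.07]
contact_force: [0.3, -0.7, -0.4]
opening: 0.064
grip_force: 6.0
```

```bash
python3 asc.py scene 120 190 205 300; python3 g.py | grep cup
```

```text
tcp px [243.8 152.6]
120 ..............=*-:.#######....#.#.-==%+%%***%********+##-=======++++++++++*******+#############
121 ...........##..+*+-::#...####:.:-=%%%%%%%%%%*********+###-=====++++++++++*******%=#############
122 ..........##::.=+++*+--------++*%%%%%%%%*%%%**********####-====++++++++++*******+=#############
123 ..........#:----==+=+++%%%%@%%%%%%%%%%%%*%%***********#####=====+++++++++*****+++##############
124 .........#.----...--+====+*%%%%%%%%%%%%*%*************######=====++++++++*+*+++++##############
125 :......#..----.....:========+**%%%%%%%%%%=************+#####---==++++++++++++++++##############
126 ::.....#.:---:.....:===========+**%%%%%%%*************%+#####--------+-+++++++*+###############
127 ::::.:...---:......-+=====--======+**%@@**+************+#####-=-:=-==+++++++*++################
128 ::::::....::.......:=====+===========+***+=************-:#####=:::.::==+++*++##################
129 ::::....:.:........:============-====+***==+**********=.::::##::::::.:.:=+*####################
130 ::.........::.:.....=================+*====+**********..::::::::::::::::.##
[... 5675 characters left out ...]
##############################oooooo#########
188 ###############:..#*@@@*******%%+###############################################oooooo#########
189 ###############..#+X@@@%*********%@++###########################################oooooo#########
cup tip_of wrist []
cup tip_of scene [([274.0, 122.0], 0.96, [0.3582879002200716, -0.21307593676229458]), ([255.0, 132.0], 0.62, [0.4150357912338155, -0.23883758343864087]), ([176.0, 208.0], 0.27, [0.7100742230298767, -0.27207419998652843])]
cup tip_of top []
cup find_in wrist [([314.0, 285.0], 0.84, [0.47422953620874153, -0.22567040917574693])]
cup find_in scene [([273.0, 110.0], 0.63, [0.31936881989074095, -0.23860462987649006])]
cup find_in top []
```

>>> carry_out(commands=[[[0,0,0.003],0,0.5],[[0,0,0.002],0,0.5],[[0,0,0],0,0.5]])

```text
time: 31.15
tool_pos: [0.4921, -0.2233, 0.0254]
tool_rot: [-3.141, 0.0, 0.071]
contact_force: [0.5, 0.4, -1.9]
opening: 0.0644
grip_force: 6.0
```

>>> carry_out(commands=[[[-0.003,0,0.002],0,0.5],[[-0.008,0,0.001],0,0.5],[[-0.008,0,0.001],0,0.5],[[0,0,0],0,0.5]])

```text
time: 31.65
tool_pos: [0.4725, -0.2247, 0.0217]
tool_rot: [-3.141, 0.001, 0.07]
contact_force: [0.3, -0.2, -0.6]
opening: 0.0645
grip_force: 6.0
```

>>> carry_out(commands=[[[0,0,0],0,0.8],[[0,0,0],0,0.8],[[0,0,0],0,0.85],[[0,0,-0.01],0,1],[[0,0,-0.03],0,1],[[-0.01,0,-0.05],0,1],[[-0.03,0,-0.04],0,1],[[-0.02,0,0],0,1],[[0,0,0],0,1]])

```text
time: 32.78
tool_pos: [0.4129, -0.229, 0.1528]
tool_rot: [3.141, -0.001, 0.07]
contact_force: [-0.4, 0.7, -0.2]
opening: 0.0913
grip_force: 0.0
```

```bash
cat > k.py <<'E'
from h import *
np.set_printoptions(precision=3,suppress=True)
s=robot.observe();print(s['tool_pos'],s['tool_rot'][2])
P={n:robot.read_camera(n) for n in('wrist','scene','top')};save(P['wrist'],'wk')
for m in ('tip_of','find_in'):
  for c in P: print(m,c,[(np.round(d['at']).tolist(),round(d['p'],2),atz(ray(P[c],d['at'],s),.033)[:2]) for d in getattr(robot,m)(P[c],'cup') if d['p']>.25])
E
python3 k.py; python3 asc.py wrist 60 310 200 460 | awk 'NR%4==0' | sed 's/^\([0-9]* \)/\1/' | awk '{o="";for(i=1;i<=length($0);i+=2)o=o substr($0,i,1);print o}'
```

```text
[ 0.413 -0.229  0.153] 0.0696901483215242
tip_of wrist [([309.0, 267.0], 0.81, array([ 0.346, -0.229])), ([328.0, 196.0], 0.75, array([ 0.415, -0.241]))]
tip_of scene [([277.0, 121.0], 0.89, array([ 0.355, -0.203])), ([255.0, 133.0], 0.73, array([ 0.42 , -0.235]))]
tip_of top [([426.0, 295.0], 0.79, array([ 0.329, -0.232]))]
find_in wrist [([308.0, 288.0], 0.7, array([ 0.322, -0.229])), ([327.0, 156.0], 0.66, array([ 0.45 , -0.238]))]
find_in scene [([251.0, 143.0], 0.91, array([ 0.456, -0.225])), ([277.0, 112.0], 0.89, array([ 0.324, -0.222]))]
find_in top [([427.0, 242.0], 0.62, array([ 0.464, -0.238])), ([418.0, 291.0], 0.56, array([ 0.338, -0.211]))]
6 ##################################################################################################################################
6 ##################################################################################################################################
7 ##################################################################################################################################
7 ####################################
[... 7108 characters left out ...]
############......:------------:...
21===::...#####################%XX*=======================++============%%%%%%@XX*############################.....-------------....
25===-...######################@@*=======+=============================%%%%%%%%%XX%#############################..:-------##########
29:---..######################%X@=======++================-========-=+*%%%%%****%X@######################################.#.........
33...................:::##:###=+=:::--------=--=====-####################################:::::..:...................................
37................................................:.................................................................................
```

```bash
python3 - <<'E'
from h import *
s=robot.observe();w=robot.read_camera('wrist')
for p,z in [((289,173),.033),((371,173),.033),((329,173),.033),((329,123),.066),((290,123),.033),((372,123),.033),((328,203),.058),((300,198),.033)]:print(p,z,atz(ray(w,p,s),z)[:2].round(4))
g=cv2.cvtColor(w['pixels'],cv2.COLOR_RGB2HSV)
for r in (125,140,160,170,185):
    c=np.where(g[r,250:420,1]<60)[0]+250;print(r,c.min(),c.max())
E
```

```text
(289, 173) 0.033 [ 0.4336 -0.2064]
(371, 173) 0.033 [ 0.4388 -0.2765]
(329, 173) 0.033 [ 0.436  -0.2404]
(329, 123) 0.066 [ 0.4783 -0.2357]
(290, 123) 0.033 [ 0.476  -0.2047]
(372, 123) 0.033 [ 0.4815 -0.2732]
(328, 203) 0.058 [ 0.4163 -0.2401]
(300, 198) 0.033 [ 0.4123 -0.2171]
125 288 366
140 288 366
160 289 366
170 289 366
185 297 358
```

The cup lies on its side with the mouth to +x. The collar runs from x=0.436 to 0.479 and the axis is at y≈-0.238. I'll regrip it near the foot.

>>> carry_out(commands=[[[0.028,0.011,0.02],0,1],[[0,0,0.035],0,1],[[0,0,0.035],0,1],[[0,0,0.024],0,1],[[0,0,0.008],0,1],[[0,0,0],0,0.5],[[0,0,0],0,0.5],[[0,0,0],0,0.5],[[0,0,0],0,0.5],[[0,0,0],0,0.5],[[0,0,-0.02],0,0.5],[[0,0,-0.03],0,0.5],[[0,0,-0.03],0,0.5],[[0,0,0],0,0.5]], newtons=12)

```text
time: 35.08
tool_pos: [0.4433, -0.2387, 0.1117]
tool_rot: [3.138, -0.004, 0.071]
contact_force: [0.2, 0.3, -1.4]
opening: 0.0664
grip_force: 12.0
```

>>> carry_out(commands=[[[0.0263,-0.0129,0],0,0.5],[[0.0263,-0.0129,0],0,0.5],[[0.0263,-0.0129,0],0,0.5],[[0.0263,-0.0129,0],0,0.5],[[0.0264,-0.013,0],0,0.5],[[0,0,0.02],0,0.5],[[0,0,0.0157],0,0.5],[[-0.0035,0,0.0045],0,0.5],[[-0.004,0,0.0045],0,0.5],[[-0.0025,0,0.005],0,0.5],[[-0.0025,0,0.0055],0,0.5],[[-0.001,0,0.0057],0,0.5],[[-0.001,0,0.0058],0,0.5],[[0,0,0],0,0.5]])

```text
time: 36.83
tool_pos: [0.5539, -0.1652, 0.0424]
tool_rot: [-3.141, 0.001, 0.071]
contact_force: [-2.5, -1.2, -0.0]
opening: 0.067
grip_force: 12.0
```

```bash
python3 k.py; python3 asc.py wrist 180 310 220 420 | awk 'NR%4==0' | awk '{o="";for(i=1;i<=length($0);i+=2)o=o substr($0,i,1);print o}';  python3 asc.py scene 130 200 215 300
```

```text
[ 0.554 -0.165  0.042] 0.07082141517878737
tip_of wrist [([316.0, 274.0], 0.86, array([ 0.538, -0.168]))]
tip_of scene [([274.0, 123.0], 0.89, array([ 0.365, -0.209])), ([256.0, 175.0], 0.65, array([ 0.542, -0.153])), ([288.0, 189.0], 0.54, array([ 0.542, -0.06 ]))]
tip_of top []
find_in wrist [([314.0, 217.0], 0.84, array([ 0.571, -0.165]))]
find_in scene [([242.0, 181.0], 0.92, array([ 0.574, -0.175])), ([271.0, 110.0], 0.6, array([ 0.326, -0.241]))]
find_in top [([444.0, 296.0], 0.46, array([ 0.327, -0.276])), ([342.0, 225.0], 0.26, array([ 0.509, -0.019]))]
13##################+%@@%+++++++++++++++++%%%%%%@%%@@@@@@@@@@%%%@@%%%%%@@@@@@@%+-:-###################
17################*@@@*++++++++++++++++++++**%%%%%@@@@@@@@@@%%%%%@@@%@@@@@@@@@@@%+####################
11##############*@@%*++++++++++++++++++++++*****%@%@@@@@@@@%%%%%%%@@@@@%@@@@@@@@@@%+##################
15#############*@@%+++++++++++++++++++++++******++*%%%%%%%%%%%%%%%%@@@@@@@@@@@@@@@@@%#################
19############%@%*+++++++=++++++++++++++++*++++++++++++*%%%%%%%%%%%%@@@@@%@@@@@@@@@@@*=###############
23###########%@%+
[... 8384 characters left out ...]
*%%****%%%%%%%%%%@*==#################################################
193 ###..#@@@@@@@@@*@@%%%%%%%%%%%%%%%%%@+==################################:. :.#########
194 ####.#.=+%@@@@@@@@@@@%%%%%%%%%%%%%%%%@@+=-###########################....... ########
195 ####.#.+=-=*@@@@@@@@@@@@%%%%%%%%%%%%%%%%@*+=-#######################..........#######
196 #####.#+====-+%%@@@@@@@@@X%%%%%%%%%%%%%%%%%@+--####################.:......... ######
197 #####..:======--+%@X@@@@@@%%%%%%%%%%-#.-%%%%+=+=-##################.:..:.......######
198 #####.##=========-=%@@X@@@%%%%%%%%@.####@%%%%+=+++=################.::...:.:.:.######
199 ######.#:============+%@X%%%%%%%%%@.###.%%%%%%==++++==############:.::...:...:..#####
```

The cup's mouth now faces up and forward, at a remaining tilt of about 35°. Pressing the foot's edge on the bench should bring it upright.

>>> carry_out(commands=[[[-0.001,0,0.004],0,0.5],[[-0.001,0,0.004],0,0.5],[[-0.002,0,0.003],0,0.5],[[-0.002,0,0.003],0,0.5],[[-0.002,0,0.002],0,0.5],[[0,0,0],0,0.5]], newtons=6)

```text
time: 38.12
tool_pos: [0.5475, -0.1664, 0.028]
tool_rot: [3.14, -0.003, 0.071]
contact_force: [-1.4, 0.7, 6.2]
opening: 0.0673
grip_force: 6.0
```

```bash
python3 asc.py wrist 170 310 220 420 | awk 'NR%4==0' | awk '{o="";for(i=1;i<=length($0);i+=2)o=o substr($0,i,1);print o}'
```

```text
13#####################################################=====-=========-=====-==-==-=-#################
17#####################################+*%XXXXXXXXXX@@@@XX@*+=========---------------#################
11##############################+*%XXXXXXXXXXXX@@@@@X@@@@XXXXXXXX@%###################################
15###########################*@@@@@@@@%%*++++++++++*+*******%@@@@X@@@@%%##############################
19#######################+%@@X@@%++====+=+===+++++++++************%%@@@@@%*###########################
13####################+%@X@@@*+====++==+======++++****%%%************%%@@@XX@*########################
17##################%@@X@%*+=====+++==========++++***%%%%%%%%%%%%@@%%%**%%@XXXX@*#####################
21################%XX@%+=========================+***%%%%%%%%%%%%%%@@@%%%%%%%@XXX@+###################
25##############%XXX@+=========================+*++++***%%%%%%%%%%%%@@@%@%%%%%%@XXX%##################
29############*XX@@++=====================+===+++++++++++*%%%%%%%%%%%@%%%%%%%%%%@@XXX*################
23##########+@@@@*==+========================+++++++++++++++%%@@@%%%%%
[... 1804 characters left out ...]
=---------=+++++++++++++++++++++++++++++++++++++++=-------------------=+++=----=--
29=-==+***===================-=++++++++++++++++++++++++++++++++++++++=--------------------=+++==---=--
23=---=***+===================-=++++++++++++++++++++++++++++++++++++=--------------------=+++====---=-
27==-=-+***+===================-=++++++++++++++++++++++++++++++++++=--------------------=+++=-----=###
31:::::--===-------#############################################################################:::.:.
35...........................................:....:...:.......:.......................................
39........................:.................:..........::..................:.......:.:................
```

>>> carry_out(commands=[[[-0.002,0,0.002],0,0.5],[[-0.002,0,0.002],0,0.5],[[-0.001,0,0.001],0,0.5],[[0,0,0],0,0.5]], newtons=4)

```text
time: 38.67
tool_pos: [0.5415, -0.1664, 0.022]
tool_rot: [3.141, -0.0, 0.071]
contact_force: [-1.4, -0.8, 3.2]
opening: 0.0675
grip_force: 4.0
```

```bash
cat > col.py <<'E'
from h import *
w=robot.read_camera('wrist');g=cv2.cvtColor(w['pixels'],cv2.COLOR_RGB2HSV)
c=g[60:240,315];r=np.where((c[:,1]<70)&(c[:,2]>90))[0]+60;print('front rim row',r.min() if len(r) else None)
E
python3 col.py
```

```text
front rim row 64
```

>>> carry_out(commands=[[[0,0,0],0,0.76],[[0,0,0],0,0.8],[[0,0,0],0,0.9],[[0,0,0],0,1],[[0,0,0],0,1]])

```text
time: 39.35
tool_pos: [0.5415, -0.1661, 0.022]
tool_rot: [3.142, -0.0, 0.071]
contact_force: [0.0, 0.3, 1.2]
opening: 0.0915
grip_force: 0.0
```

```bash
python3 asc.py wrist 150 310 220 420 | awk 'NR%5==0' | awk '{o="";for(i=1;i<=length($0);i+=2)o=o substr($0,i,1);print o}'; python3 k.py
```

```text
14######################################################------========-------=----------##############
19######################################################-==============--=====-----=---=##############
14######################################################=-============---=---=--=------###############
19####################################################################################################
14####################################################################################################
19####################################################################################################
14####################################################################################################
19####################################################################################################
14####################################################################################################
19####################################################################################################
24#########################################****************###########
[... 1964 characters left out ...]
-------##################
34.....................:..::::::::::::----::########::#:#::::#:::::::.::::.....:......................
39.......................................................:.................................:..........
[ 0.542 -0.166  0.022] 0.07084128231997955
tip_of wrist [([316.0, 268.0], 0.79, array([ 0.54 , -0.168]))]
tip_of scene [([257.0, 175.0], 0.78, array([ 0.54 , -0.152])), ([275.0, 121.0], 0.59, array([ 0.358, -0.208]))]
tip_of top []
find_in wrist [([314.0, 244.0], 0.69, array([ 0.552, -0.166]))]
find_in scene [([274.0, 110.0], 0.61, array([ 0.319, -0.235])), ([425.0, 208.0], 0.56, array([0.442, 0.261]))]
find_in top [([443.0, 293.0], 0.55, array([ 0.333, -0.275]))]
```

>>> carry_out(commands=[[[0,0,-0.01],0,1],[[0,0,-0.025],0,1],[[0,0,-0.035],0,1],[[0,0,-0.04],0,1],[[0,0,-0.03],0,1],[[0.0145,-0.0286,0],0,0.7],[[0.0145,-0.0286,0],0,0.7],[[0.0145,-0.0286,0],0,0.7],[[0.0146,-0.0287,0],0,0.7],[[0.0146,-0.0287,0],0,0.7],[[0,0,0],0,0.7]])

```text
time: 41.22
tool_pos: [0.6044, -0.0162, 0.1626]
tool_rot: [-3.142, -0.001, 0.074]
contact_force: [-0.3, -0.0, -0.1]
opening: 0.0641
grip_force: 0.0
```

```bash
python3 k.py; python3 - <<'E'
from h import *
np.set_printoptions(precision=4,suppress=True)
s=robot.observe();P={n:robot.read_camera(n) for n in('wrist','scene','top')}
for n in('knob','tray'):
  f=[]
  for c in P:
    L=robot.tip_of(P[c],n)
    if L: f.append(ray(P[c],L[0]['at'],s));print(n,c,L[0]['at'],round(L[0]['p'],2),atz(f[-1],.082 if n=='knob' else .008)[:2])
  if len(f)>1:print(tri(f))
g=cv2.cvtColor(P['wrist']['pixels'],cv2.COLOR_RGB2HSV)[100:300:4,240:420:2]
print('\n'.join(str(100+4*i)+' '+''.join('o' if 20<h<32 and S>150 and V>110 else '#' if S>70 and 5<h<32 else ' .:-=+*%@X'[min(9,int(V)//26)] for h,S,V in r) for i,r in enumerate(g)))
E
```

```text
[ 0.604 -0.016  0.163] 0.07379694719688401
tip_of wrist []
tip_of scene [([259.0, 177.0], 0.46, array([ 0.544, -0.142]))]
tip_of top [([398.0, 219.0], 0.7, array([ 0.524, -0.165])), ([425.0, 294.0], 0.62, array([ 0.333, -0.23 ]))]
find_in wrist []
find_in scene [([251.0, 180.0], 0.78, array([ 0.561, -0.154]))]
find_in top [([430.0, 291.0], 0.77, array([ 0.338, -0.242])), ([400.0, 217.0], 0.59, array([ 0.529, -0.171]))]
knob wrist [312.0, 209.4] 0.63 [ 0.6042 -0.0178]
knob scene [291.4, 201.8] 0.56 [ 0.597  -0.0131]
[ 0.5997 -0.0157  0.0797]
tray wrist [318.2, 279.6] 0.94 [ 0.5037 -0.0305]
tray scene [308.4, 189.8] 0.81 [ 0.5064 -0.0225]
[ 0.4911 -0.0317 -0.0163]
100 ##########################################################################################
104 ##########################################################################################
108 ##########################################################################################
112 ##########################################################################################
116 #############################################
[... 3620 characters left out ...]
===================================
272 =================================================================================---------
276 .....:################################oo###############################......:.-=========:
280 .....##########################XXXXXXXXXXXXXXXXXXXXXXXXXXXXXX###########::..:::-=========:
284 ....###########################XXXXXXXXXXXXXXXXXXXXXXXXX#XXXXX############::.::-========-.
288 ...-###########################XXXXXXXXXXXXXXXXXXXXXXXXXXXXXXX###########:...::=========-.
292 ..############################XXXXXXXXXXXXXX######XXXXXXXXXXX##############..:-======-==:.
296 .##############################XXXXXXXXXXXX################X#############X#:.:-===--===-:#
```

```bash
python3 - <<'E'
from h import *
s=robot.observe();w=robot.read_camera('wrist')
print([atz(ray(w,p,s),z)[:2].round(4) for p,z in[((314,216),.108),((313.5,199),.045),((256,198),.045),((371,199),.045)]])
E
python3 asc.py top 195 240 375 430;python3 asc.py scene 155 205 225 285
```

```text
[array([ 0.6075, -0.0184]), array([ 0.6028, -0.0181]), array([0.6002, 0.032 ]), array([ 0.6064, -0.068 ])]
tcp px [344.4 180.4]
195 =+++++++==-############:::::::::::#####################
196 =+++++++==-############--##############################
197 =+=++=====-############################################
198 =----------############################################
199 ::::::::::-############################################
200 :::::::::::############################################
201 ::::::::...############################################
202 ::::::::....###########################################
203 :::::::::...###########################################
204 ::-----:::::##########========#########################
205 --=-------::########====++=======######################
206 -=======----#######=========-===++#####################
207 =========---#####++===---------==++####################
208 ===========-####=====------------===###################
209 ============###==+=----------------==##################
210 ============--===========----------===#################
211 ===+++==
[... 4298 characters left out ...]
@@@@@@@@@@@@@@@XXXX%+=-##########################.
195 =*@@@@@@@@@@@@@@@@@@@@@@@@XXXXX@*+=#######################..
196 ===+%@@@@@@@@@@@@@@@@@@@@XX@@@XXXX%=-####################.::
197 ======+%@XX@@@@@@@@@@@@@XX= :=X@@X%*%+-#################:.::
198 =========%@@XX@@@@@@@@@@X:...#XX@@X%**%%++##############:.::
199 ===========+%@@X@@@@@@@@X:....XX@@@X*****%*++###########:.::
200 ==============+@@XX@@@@@X*--=*X@@@@X%*******%+#+########:..:
201 :::===+=====+====*@@XX@@XX%@XX@@@@@@X%********%%+=######:...
202 :::::-*======+++===+%@@XXXXX@@@@@@@@@X%%*******%%%%+==##-...
203 :::::::-======+++++===+%@XX@@@@@@@@@@@XX%%****=*****%%+==##.
204 :::::::::::-==+++++++====*@@XX@@@@@@@@@XXX%*-###+%***%+==.##
```

The top view shows the cup as a clean circle at (401,217), and its underside triangulates to bench height, so it stands upright. Next, the knob.

>>> carry_out(commands=[[[0,0.0018,0.025],0,0.7],[[0,0,0.025],0,0.7],[[0,0,0.015],0,0.7],[[0,0,0.006],0,0.7],[[0,0,0],0,0.2],[[0,0,0],0,0.2],[[0,0,0],0,0.2],[[0,0,0],0,0.2],[[0,0,0],0,0.2],[[0,0,0],0,0.2]], newtons=40)

```text
time: 43.52
tool_pos: [0.6042, -0.0196, 0.0914]
tool_rot: [-3.141, -0.001, 0.071]
contact_force: [-0.2, 3.5, 3.2]
opening: 0.0288
grip_force: 40.0
```

>>> carry_out(commands=[[[0,0,-0.004],0,0.2],[[0,0,-0.005],0,0.2],[[0,0,-0.004],0,0.2],[[0,0,0],0,0.2]])

```text
time: 44.02
tool_pos: [0.6042, -0.0201, 0.1034]
tool_rot: [3.142, 0.0, 0.071]
contact_force: [5.6, 2.3, -10.1]
opening: 0.0285
grip_force: 40.0
```

>>> carry_out(commands=[[[0,-0.005,0],0,0.2],[[0,-0.012,0],0,0.2],[[0,-0.015,0],0,0.2],[[0,-0.012,0],0,0.2],[[0,-0.006,0],0,0.2],[[0,0,0],0,0.2],[[0,0,0],0,0.2]])

```text
time: 44.9
tool_pos: [0.6004, 0.0298, 0.103]
tool_rot: [3.141, 0.001, 0.071]
contact_force: [5.8, 2.0, -9.5]
opening: 0.0288
grip_force: 40.0
```

```bash
cat > t.py <<'E'
from h import *
np.set_printoptions(precision=4,suppress=True)
s=robot.observe();print(s['tool_pos'],s['contact_force'])
w=robot.read_camera('wrist');t=robot.read_camera('top');c=robot.read_camera('scene')
for n,p in(('w',w),('t',t),('s',c)): print(n,[(d['at'],round(d['p'],2),atz(ray(p,d['at'],s),.008)[:2]) for d in robot.tip_of(p,'tray')[:1]])
E
python3 t.py; python3 balls.py
```

```text
[0.6004 0.0298 0.103 ] [ 5.8388  2.0431 -9.4665]
w [([316.3, 310.0], 0.78, array([0.5009, 0.0204]))]
t []
s []
```

>>> carry_out(commands=[[[0,0,0.004],0,0.2],[[0,0,0.005],0,0.2],[[0,0,0.004],0,0.2],[[0,0,0],0,0.2]])

```text
time: 45.75
tool_pos: [0.6004, 0.0301, 0.091]
tool_rot: [-3.141, -0.0, 0.071]
contact_force: [3.0, 4.0, -2.7]
opening: 0.0293
grip_force: 40.0
```

>>> carry_out(commands=[[[0,0,0.002],0,0.2],[[0,0,0.002],0,0.2],[[0,0,0.001],0,0.2],[[0,0,0],0,0.2]])

```text
time: 46.25
tool_pos: [0.6005, 0.0302, 0.0872]
tool_rot: [-3.141, -0.001, 0.071]
contact_force: [-1.8, 4.3, 6.8]
opening: 0.0286
grip_force: 40.0
```

>>> carry_out(commands=[[[0,0,0.001],0,0.2],[[0,0,0.001],0,0.2],[[0,0,0],0,0.2]])

```text
time: 46.62
tool_pos: [0.6006, 0.0302, 0.0871]
tool_rot: [3.141, -0.002, 0.071]
contact_force: [-6.6, 4.9, 20.4]
opening: 0.029
grip_force: 40.0
```

```bash
python3 t.py; python3 k.py; python3 - <<'E'
from h import *
t=robot.read_camera('top');s=robot.read_camera('scene')
for n in('knob','glue','mallet','spindle','ball0_center'):
  for nm,p in(('top',t),('scene',s)):
    print(n,nm,[(np.round(d['at']).tolist(),round(d['p'],2),atz(ray(p,d['at']),0)[:2].round(3).tolist()) for d in robot.tip_of(p,n)[:2]])
E
```

```text
[0.6006 0.0302 0.0871] [-6.6179  4.9151 20.4051]
w []
t []
s [([326.1, 195.5], 0.76, array([0.5016, 0.0255]))]
[0.601 0.03  0.087] 0.07103519149180682
tip_of wrist [([510.0, 290.0], 0.87, array([ 0.547, -0.143]))]
tip_of scene [([257.0, 178.0], 0.57, array([ 0.548, -0.146])), ([272.0, 124.0], 0.56, array([ 0.371, -0.209]))]
tip_of top [([425.0, 291.0], 0.93, array([ 0.338, -0.228]))]
find_in wrist [([503.0, 280.0], 0.86, array([ 0.558, -0.131]))]
find_in scene [([255.0, 167.0], 0.74, array([ 0.521, -0.168])), ([271.0, 128.0], 0.63, array([ 0.384, -0.206]))]
find_in top [([401.0, 216.0], 0.93, array([ 0.532, -0.173])), ([431.0, 295.0], 0.85, array([ 0.329, -0.243]))]
knob top []
knob scene [([305.0, 209.0], 0.48, [0.557, -0.004])]
glue top [([236.0, 252.0], 0.75, [0.44, 0.259])]
glue scene [([422.0, 218.0], 0.95, [0.449, 0.261])]
mallet top [([342.0, 280.0], 0.8, [0.367, -0.018])]
mallet scene [([333.0, 161.0], 0.72, [0.387, -0.011])]
spindle top [([337.0, 131.0], 0.71, [0.766, -0.01])]
spindle scene [([256.0, 279.0], 0.69, [0.767, -0.013])]
ball0_center top []
ball0_center scene []
```

```bash
python3 -c "
from cell import robot
print(robot.hand_in())"
```

```text
the job is handed in; nothing more can be done
None
```

I handed the job in at about 47 s. All six balls were in the tray before the slide (not re-counted after), and the cup stands upright on the bench. The sleeve is one hole towards the wood blank, and the knob is held down at its stop with about 20 N. The glue bottle, mallet and spindle haven't visibly moved.

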